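# Close and lock a tilted circuit-board holder

## Robot

A 6-joint arm with a two-finger parallel gripper is mounted at the origin on the work surface. World frame = base frame: x ahead of the robot, y to its left, z up, the work surface at z = 0. Lengths are in m, angles in rad, forces in N, time in s.
With the tool pointing down it reaches from about 0.375 to 0.975 m from the base axis. Payload 3.8 kg.
Tool frame: the origin (TCP) lies at the very end of the fingers, on their centre line; the grasp point (between the pads) lies 19 mm behind it; z points along the fingers, y is the direction in which the jaws open and shut (so a half turn about z gives the same grasp; the last joint's range is limited). The gripper opens to 85 mm and grips with 20 to 120 N. Pads are 22 mm wide; open, the fingers measure 114 mm over their backs; the gripper's body (76 mm by 85 mm) begins 54 mm behind the grasp point. The pads swing forward as they close: fully open they stand 13 mm farther back than shut.
Start: joints at [1.262, 0.264, 1.604, -0, 1.274, -0.037], TCP at [0.181, 0.65, 0.231] pointing down, gripper open.
Joint ranges: [-2.63, 2.63], [-0.94, 2.18], [0.31, 2.57], [-1.31, 4.45], [0, 2.66], [-2.55, 2.55]. Speed limits (rad/s): [2.57, 2.57, 3.14, 3.14, 3.14, 3.14].

## Interface

Orientations are given as a rotation vector (axis times angle).
In Python, from workcell import bot, viewer, finish_job gives the robot as it stands.
- The arm moves only by the tool servo_tool, never from a script. Its argument "plan" is a list that holds one entry, the list of rows, each a list of 6 numbers: the shift along the tool's x, y, z in cm, then the turn, a rotation vector about the tool's x, y, z in degrees. A call has 1 to 20 rows; each row is the pose to reach, as a shift and turn from the pose measured when the call began, along the tool's axes at that moment; what a row does not reach only later rows make up. A row lasts 1/12 s, in which the tool goes at most 41.7 mm and 7.16 degrees, less where a joint would pass 70% of its speed; a pose out of reach is approached as far as the arm can. A call with a gripper value outside its range is refused whole. "claw" is the finger opening in cm, from 0 to 8.54, set as the call begins (left out, the last holds). The fingers move at their own pace and stop on an object; "grip_force" is the grip in N (left out, the last holds). Time passes only in rows, so rows that repeat a pose let the fingers close. It gives the time, the measured TCP pose, the force and the opening at its end, in the units of the state.
- bot.read_state(): the state, without advancing time (a new reading comes with each control period).
- viewer.read_camera(name): name is "side" or "top"; returns a dict with "color" (480x640x3 uint8, red, green, blue), "fx", "fy", "cx", "cy" (pixels), "eye" and "rotation" of the camera in the world. Camera axes: x right, y down, z forward; pixel columns grow to the right and rows downward; lengths in m; the calibration is good to about 2 mm. A picture is of the moment at which its call begins. There is no depth.
- finish_job(): hands the job in, once; it reports no verdict.
The state is a dict: "time": time; "q": joint angles; "joint_vel": joint speeds; "joint_torque": joint torques, N m; "tool_pos": TCP position; "tcp_rot": TCP orientation; "wrist_force": force on the tool from outside, world axes, zero at the start; "torque": the same for the moment, N m; "width": opening from 0.0 (shut) to 1.0 (fully open).
Only numpy, scipy, OpenCV 4.12 (cv2) and the standard library are available. Lean on these libraries where they do the work, as an engineer would, in place of code of your own. Each camera call takes 0.05 s, during which the arm holds its last target.

## Task

On the tilted board holder, push the loose clamp bar up its rails until it rests fully home against the circuit board. Then take the T-head key from its stand, put its head lengthwise through the slot in the bar and the deck, and turn it a quarter turn, either way, so that it locks under the deck. Leave the key released and the bar still home, and leave everything else on the bench where it is.

Things in the scene. Friction and masses are not known exactly. Their poses are not given: they have to be found in the camera images.
- slot (a point): Slot centre, on the top face of the fixed holder's grey deck, 105 mm above the bench. The deck is tilted 25 degrees. Axes: x up the slope in the deck's plane, y across the deck along the slot, z square to the deck, upwards. The slot, 52 mm (y) x 20 mm (x), goes through the 8 mm deck into free space. Deck: x -190 to +140, y -105 to +105 mm.
- board_edge (a point): Middle of the lower edge strip of the green circuit board fixed on the deck, half-way up: 27 mm up the slope (x) from slot, 6 mm above the deck, same axes. The strip (150 mm wide in y, 12 mm tall) is the bar's stop; the board and its parts reach 24 mm above the deck, at x +27 to +131 mm from the slot.
- rail_end (a point): Lower end of the holder's rail at its +y side, on the deck: x -185, y +95 mm from slot, same axes. Two aluminium rails, 22 mm tall, run from x -185 to +40 mm; the bar's ends run between them with 1.5 mm play each. Lips of the rails cover the bar's ends; between the lips 149 mm (y -74.5 to +74.5) is open.
- bar_mid (a point): Centre of the clamp bar, half-way up: aluminium, 170 mm (y, across the deck) x 54 mm (x) x 14 mm thick, 0.28 to 0.46 kg, with a slot 58 (y) x 26 mm (x) through it. Axes as slot. It starts 65 to 115 mm below home. Home: its upper edge touches the strip, its centre 7 mm above slot.
- bar: The same clamp bar; origin at the centre of its underside. It lies loose on the deck and friction keeps it where it is left. It takes about 4 to 9 N to push up the slope. Push it at the middle of its lower edge: about 25 mm off to a side still slides, 35 mm or more jams between the rails.
- key_grip (a point): Centre of the grip of the T-head key: a steel wing 50 mm (key x) x 14 mm thick (key y) x 36 mm tall (key z). The key starts upright in its stand, this point 80 mm above the bench. With the collar resting on the bar, this point is 48 mm above the deck's top face.
- key: The whole steel key, 91 mm long, 0.16 to 0.26 kg; origin at its foot, 73 mm below the grip centre. From the grip down: neck 14 mm in diameter, 10 mm long; collar 40 mm in diameter, 6 mm thick, underside 34 mm below the grip centre; shank 14 mm in diameter, 26 mm long; T-head. The collar stops it on the bar's top.
- key_head (a point): Centre of the T-head, 64 mm below the grip centre on the key's axis, same axes. The head is 46 mm long (key x, parallel to the wing) x 14 mm (y) x 8 mm (z), with a 40 x 10 x 5 mm nose below it. With the collar on the bar the head's top is 4 mm under the deck, free to turn.
- stand: Fixed pale wooden block, 85 mm (its x) x 50 mm x 35 mm tall, origin at the centre of its underside. Open pocket 50 x 18 mm, 28 mm deep, in its top, in which the key stands, wing along the block's x. Lift the key straight up at least 30 mm to free it.
- cleaner: Bystander: black pot with brass wool, 80 mm across, 58 mm tall; origin under its centre.
- spool: Bystander: spool, 60 mm across, 50 mm tall; origin under its centre.
- driver: Bystander: screwdriver lying on the bench, 200 mm long along its x, 26 mm tall; origin under its middle.
- flux: Bystander: jar, 50 mm across, 60 mm tall; origin under its centre.
- module: Bystander: controller module, 120 x 160 mm, 56 mm tall; origin under its centre.
- meter: Bystander: yellow multimeter lying flat, 160 x 80 mm, 36 mm tall; origin under its centre.
Mind the look-alikes: they are no part of the job. Of the things shaped like the bar, the aluminium one is meant.

How it is judged:
By the outcome, as a careful person would: the job done as asked, in the order asked, and still so for the second after the job is handed in, with the robot touching nothing.
It also fails if it takes over 72 s, if anything falls off the work surface, if the arm or the gripper's body presses on something with over 40 N, if the wrist force passes 120 N, or if a joint passes its speed limit or range.

## Working session

There is one attempt and no reset: what is moved stays moved. The work goes in short steps, Python scripts to look and compute and a tool call to move; the robot and the scene stay as the last step left them, time stands still between calls to the robot, and variables do not carry over. Pictures are saved under pics/ and viewed, and the job is handed in when it is done.

Besides the shell and the picture viewer there is one more tool, called after "Call:" in YAML: its name, and indented under it one key for each argument. servo_tool: Moves the arm, as the interface text tells. Its arguments: {"type":"object","properties":{"plan":{"type":"array"},"claw":{"type":"number"},"grip_force":{"type":"number"}},"required":["plan"]}

```bash
ls; mkdir -p pics; python3 - <<'E'
from workcell import bot, viewer
import cv2, numpy as np
np.set_printoptions(precision=4,suppress=True)
s=bot.read_state(); print(s)
for n in("side","top"):
    d=viewer.read_camera(n); cv2.imwrite(f"pics/{n}0.png",d["color"][:,:,::-1])
    print(n,{k:d[k] for k in d if k!="color"})
E
```

```text
pics
{'time': 0.0, 'q': array([ 1.2621,  0.2648,  1.6054,  0.    ,  1.2737, -0.0369]), 'joint_vel': array([-0.0002,  0.0013,  0.0003,  0.0009, -0.    ,  0.0004]), 'joint_torque': array([ -0.0023, -51.5111, -36.731 ,  -0.0004,   0.0131,   0.    ]), 'tool_pos': array([0.181 , 0.6495, 0.23  ]), 'tcp_rot': array([-0.4256, -3.1122,  0.0034]), 'wrist_force': array([-0.3562,  0.0847,  0.4358]), 'torque': array([0.0108, 0.0328, 0.0365]), 'width': 1.0006453449430694}
side {'fx': 498.10298357812576, 'fy': 498.10298357812576, 'cx': 316.785564722057, 'cy': 235.5500654567785, 'eye': array([-0.0118, -0.6248,  0.7297]), 'rotation': array([-2.1444,  0.7415, -0.3888])}
top {'fx': 464.74406209469475, 'fy': 464.74406209469475, 'cx': 326.10571843903534, 'cy': 233.38772112661317, 'eye': array([ 0.4286, -0.0093,  1.2878]), 'rotation': array([-2.2048,  2.1645, -0.0733])}
```

View pics/side0.png

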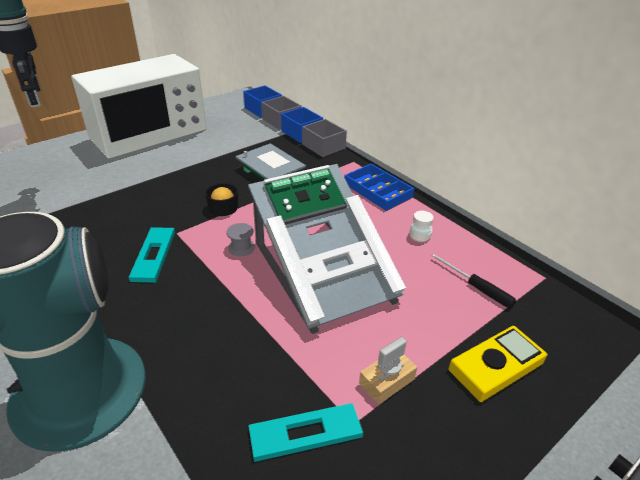

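View pics/top0.png

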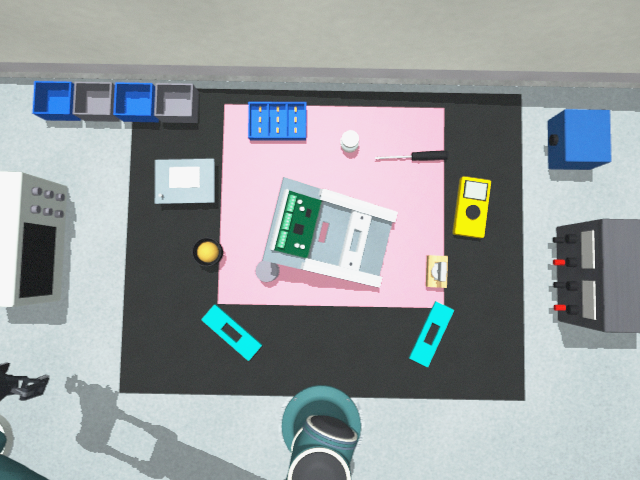

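Candidates for the bar: the aluminium one between the rails at top (357,232) / side (338,262), and teal look-alikes at top (231,332) and (432,334). I choose the aluminium one. There is only one key, in the stand at top (437,271) / side (390,360). Close crops follow.

```bash
python3 - <<'E'
import cv2
s=cv2.imread("pics/side0.png");t=cv2.imread("pics/top0.png")
cv2.imwrite("pics/s_deck.png",cv2.resize(s[155:345,230:420],None,fx=3.1,fy=3.1,interpolation=cv2.INTER_CUBIC))
cv2.imwrite("pics/t_deck.png",cv2.resize(t[170:300,255:405],None,fx=4.5,fy=4.5,interpolation=cv2.INTER_CUBIC))
a=cv2.resize(s[330:410,350:430],None,fx=5,fy=5,interpolation=cv2.INTER_CUBIC)
b=cv2.resize(t[245:295,412:462],None,fx=8,fy=8,interpolation=cv2.INTER_CUBIC)
cv2.imwrite("pics/key0.png",cv2.hconcat([a,b]))
E
```

```text
(no output)
```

View pics/s_deck.png

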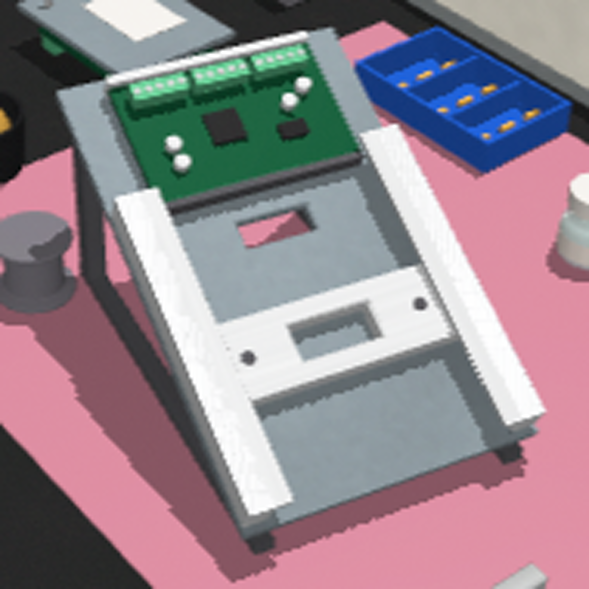

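View pics/t_deck.png

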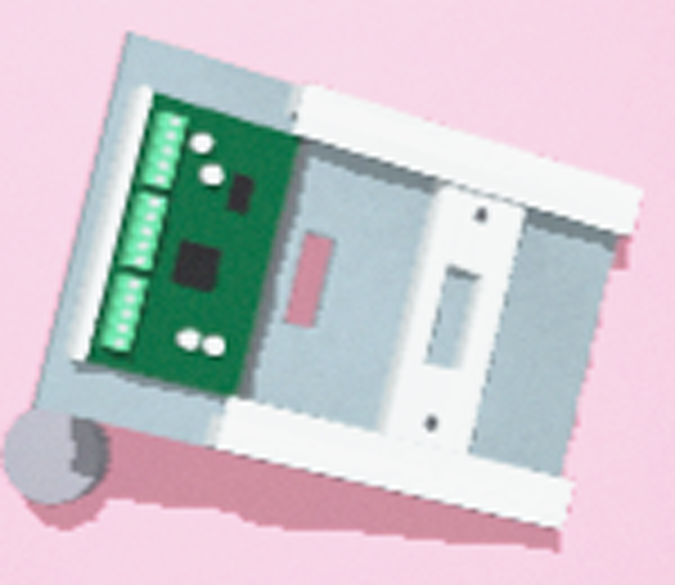

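View pics/key0.png

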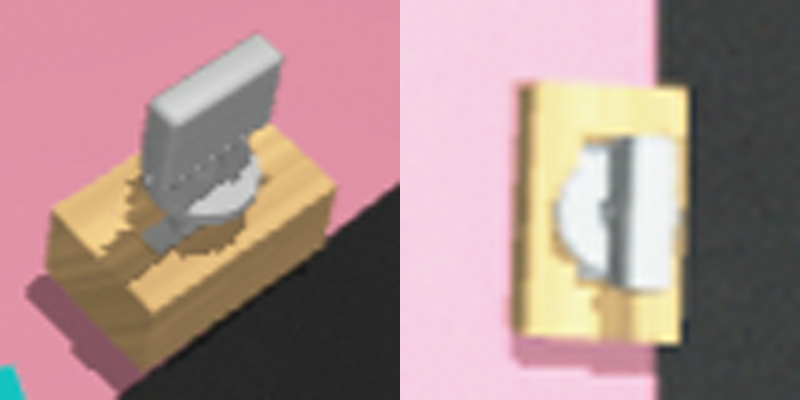

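```bash
cat > H.py <<'E'
import numpy as np, cv2
from scipy.spatial.transform import Rotation as R
from scipy.optimize import least_squares
C={'side':dict(f=498.103,cx=316.786,cy=235.550,eye=np.array([-0.0118,-0.6248,0.7297]),r=np.array([-2.1444,0.7415,-0.3888])),
'top':dict(f=464.744,cx=326.106,cy=233.388,eye=np.array([0.4286,-0.0093,1.2878]),r=np.array([-2.2048,2.1645,-0.0733]))}
def proj(n,P):
    c=C[n]; p=(np.atleast_2d(P)-c['eye'])@R.from_rotvec(c['r']).as_matrix()
    return np.c_[c['f']*p[:,0]/p[:,2]+c['cx'],c['f']*p[:,1]/p[:,2]+c['cy']]
def hold(X,Y,Z,yaw,tilt=25):
    t=np.radians(tilt);c,s=np.cos(yaw),np.sin(yaw)
    x=np.array([c*np.cos(t),s*np.cos(t),np.sin(t)]);z=np.array([-c*np.sin(t),-s*np.sin(t),np.cos(t)])
    return np.c_[x,np.cross(z,x),z],np.array([X,Y,Z])
E
cat > fit.py <<'E'
from H import *
np.set_printoptions(precision=4,suppress=True)
def cs(u,v,f,ox,oy): return ((u+.5)/f-.5+ox,(v+.5)/f-.5+oy)
T=lambda u,v:('top',cs(u,v,4.5,255,170)); S=lambda u,v:('side',cs(u,v,3.1,230,155))
F=[(T(307,232),(10,-26,0)),(T(334,238),(-10,-26,-8)),(T(311,327),(-10,26,-8)),(T(285,322),(10,26,0)),
(T(128,33),(140,-105,0)),(T(635,237),(-185,-74.5,22)),(T(572,482),(-185,74.5,22)),(T(232,397),(40,74.5,22)),
(T(300,135),(27,-75,12)),(T(237,395),(27,75,12)),
(S(292,500),(-185,74.5,22)),(S(158,188),(40,74.5,22)),(S(510,425),(-185,-74.5,22)),(S(360,137),(40,-74.5,22)),
(S(58,92),(140,105,0)),(S(335,28),(140,-105,0)),(S(535,430),(-190,-105,0)),(S(175,208),(27,75,0))]
def res(p):
    M,o=hold(*p)
    return np.concatenate([proj(n,M@(np.array(q)/1000)+o)[0]-uv for (n,uv),q in F])
r=least_squares(res,[.43,.05,.105,1.35,25],loss='soft_l1',x_scale=[.01,.01,.01,.1,5]); print(r.x); print(r.fun.reshape(-1,2).round(1).tolist())
r2=least_squares(lambda p:res([p[0],p[1],.105,p[2],25]),[.43,.05,1.35],loss='soft_l1',x_scale=[.01,.01,.1]);print(r2.x,r2.cost,r.cost)
M,o=hold(r2.x[0],r2.x[1],.105,r2.x[2])
B=[(T(450,267),(13,-29,14)),(T(425,362),(13,29,14)),(T(440,190),(27,-74.5,14)),(T(525,208),(-27,-74.5,14)),(T(470,450),(-27,74.5,14)),
(S(288,325),(13,29,14)),(S(370,300),(13,-29,14)),(S(262,400),(-27,74.5,14)),(S(452,335),(-27,-74.5,14)),(S(420,265),(27,-74.5,14))]
def rb(p):
    c,s=np.cos(p[2]),np.sin(p[2]);Q=np.array([[c,-s,0],[s,c,0],[0,0,1]])
    return np.concatenate([proj(n,M@((Q@np.array(q)+[p[0],p[1],0])/1000)+o)[0]-uv for (n,uv),q in B])
b=least_squares(rb,[-90,0,0],x_scale=[10,10,.1],loss='soft_l1');print('bar',b.x,b.fun.reshape(-1,2).round(1).tolist())
K=lambda u,v:('side',cs(u,v,5,350,330)); L=lambda u,v:('top',cs(u-400,v,8,412,245))
G=[(K(148,104),(-25,7,18)),(K(262,33),(25,7,18)),(K(283,55),(25,-7,18)),(K(172,127),(-25,-7,18)),
(L(635,136),(25,7,18)),(L(680,136),(25,-7,18)),(L(676,291),(-25,-7,18)),(L(633,290),(-25,7,18))]
def rk(p,GG=G):
    c,s=np.cos(p[3]),np.sin(p[3]);Q=np.array([[c,-s,0],[s,c,0],[0,0,1]])
    return np.concatenate([proj(n,(Q@np.array(q))/1000+p[:3])[0]-uv for (n,uv),q in GG])
k=least_squares(rk,[.35,-.3,.08,0],x_scale=[.01,.01,.01,.1],loss='soft_l1');print('key',k.x,k.fun.reshape(-1,2).round(1).tolist())
G2=[(K(52,213),(-42.5,25,35)),(K(335,185),(42.5,-25,35)),(K(150,312),(-42.5,-25,35)),(L(536,82),(42.5,25,35)),(L(688,90),(42.5,-25,35)),(L(682,345),(-42.5,-25,35)),(L(524,335),(-42.5,25,35))]
k=least_squares(lambda p:rk(p,G2),[.35,-.3,0,0],x_scale=[.01,.01,.01,.1],loss='soft_l1');print('stand',k.x,k.fun.reshape(-1,2).round(1).tolist())
E
python3 fit.py
```

```text
[ 0.5155  0.0005  0.1045  1.3433 24.3812]
[[-0.1, -0.4], [-0.4, 0.3], [-0.2, 0.0], [-0.2, -0.6], [0.5, -1.1], [-0.7, 0.1], [0.2, -0.2], [-0.6, -0.7], [2.1, 0.7], [1.5, 0.8], [0.6, -0.3], [-0.2, -0.7], [-1.0, 0.1], [0.0, -1.1], [0.1, -0.1], [-0.6, 0.3], [1.3, 0.4], [-5.1, 3.8]]
[0.5153 0.0004 1.3459] 14.12866234281968 13.644357968704291
bar [-88.5769  -0.2941   0.0118] [[-0.3, -0.7], [0.2, -0.1], [1.2, -2.0], [-0.0, -0.7], [-0.6, 0.7], [0.1, 0.4], [-0.7, 0.3], [-4.4, 1.0], [1.0, -0.3], [-0.3, -0.4]]
key [ 0.42   -0.3066  0.0793 -0.0326] [[-0.4, -0.5], [-0.6, -0.6], [1.2, 0.4], [0.8, 0.7], [0.0, -0.1], [-0.1, 0.1], [-0.2, 0.4], [-0.4, 0.2]]
stand [ 0.4195 -0.3059  0.0003 -0.0303] [[-0.3, -0.7], [0.3, 0.2], [0.4, 0.4], [0.0, 0.2], [-0.4, 0.1], [-0.6, -0.1], [0.5, 0.2]]
```

Both views agree with the text: the slot measures 104.5 mm high and 24.4° tilted, the key grip is 79 mm high, and the stand base is at 0. The bar centre lies 88.6 mm below home. First I'll work out the moves for the push.

```bash
cat > mv.py <<'E'
from H import *
from workcell import bot
np.set_printoptions(precision=3,suppress=True)
M,O=hold(.5153,.0004,.105,1.3459)
def deck(x,y,z): return M@(np.array([x,y,z])/1000)+O
def tool(ydir,zdir):
    z=np.array(zdir)/np.linalg.norm(zdir); y=np.array(ydir)-np.dot(ydir,z)*z; y/=np.linalg.norm(y)
    return np.c_[np.cross(y,z),y,z]
def delta(P,Rt,P0=None,R0=None):
    s=bot.read_state()
    if P0 is None: P0=s['tool_pos'];R0=R.from_rotvec(s['tcp_rot']).as_matrix()
    d=R0.T@(P-P0)*100; w=np.degrees(R.from_matrix(R0.T@Rt).as_rotvec())
    return np.r_[d,w],max(np.linalg.norm(d)/4.17,np.linalg.norm(w)/7.16)
def indeck():
    s=bot.read_state();A=R.from_rotvec(s['tcp_rot']).as_matrix()
    print('deck pos mm',(M.T@(s['tool_pos']-O))*1000,'tool x,y,z in deck',(M.T@A).T.round(3).tolist(),'F deck',M.T@s['wrist_force'],'t',s['time'],'w',s['width'],'q',s['q'])
E
python3 - <<'E'
from mv import *
indeck()
for sg in(1,-1):
    Rt=tool(sg*M[:,1],-M[:,2])
    for p in [(-142,0,130),(-142,0,40)]: print(sg,p,deck(*p),delta(deck(*p),Rt))
E
```

```text
deck pos mm [ 558.85   470.645 -122.587] tool x,y,z in deck [[0.043, 0.999, -0.02], [0.904, -0.047, -0.424], [-0.424, 0.0, -0.905]] F deck [ 0.152 -0.606 -0.93 ] t 0.1 w 1.001621116819006 q [ 1.262  0.265  1.605  0.     1.274 -0.037]
1 (-142, 0, 130) [ 0.474 -0.179  0.163] (array([-50.49 , -71.892,   6.869, -20.276, -19.363, -91.058]), np.float64(21.131672212144025))
1 (-142, 0, 40) [ 0.483 -0.142  0.081] (array([-50.313, -68.076,  15.018, -20.276, -19.363, -91.058]), np.float64(20.616968339403986))
-1 (-142, 0, 130) [ 0.474 -0.179  0.163] (array([-50.49 , -71.892,   6.869, -19.12 ,  20.021,  85.792]), np.float64(21.131672212144025))
-1 (-142, 0, 40) [ 0.483 -0.142  0.081] (array([-50.313, -68.076,  15.018, -19.12 ,  20.021,  85.792]), np.float64(20.616968339403986))
```

```bash
python3 - <<'E'
from mv import *
Rt=tool(-M[:,1],-M[:,2]); print(delta(np.array([.47,-.1,.33]),Rt))
E
```

```text
(array([-47.96 , -64.471,  -9.865, -19.12 ,  20.021,  85.792]), np.float64(19.413955325010388))
```

Call:
servo_tool:
  plan:
    - [[-48, -64.5, -10, -19, 20, 86], [-48, -64.5, -10, -19, 20, 86], [-48, -64.5, -10, -19, 20, 86], [-48, -64.5, -10, -19, 20, 86], [-48, -64.5, -10, -19, 20, 86], [-48, -64.5, -10, -19, 20, 86], [-48, -64.5, -10, -19, 20, 86], [-48, -64.5, -10, -19, 20, 86], [-48, -64.5, -10, -19, 20, 86], [-48, -64.5, -10, -19, 20, 86], [-48, -64.5, -10, -19, 20, 86], [-48, -64.5, -10, -19, 20, 86], [-48, -64.5, -10, -19, 20, 86], [-48, -64.5, -10, -19, 20, 86], [-48, -64.5, -10, -19, 20, 86], [-48, -64.5, -10, -19, 20, 86], [-48, -64.5, -10, -19, 20, 86], [-48, -64.5, -10, -19, 20, 86], [-48, -64.5, -10, -19, 20, 86], [-48, -64.5, -10, -19, 20, 86]]
  claw: 0

```text
time: 1.77
tool_pos: [0.4716, -0.1049, 0.331]
tcp_rot: [-2.22, -1.757, -0.487]
wrist_force: [0.3, 0.3, 1.0]
width: -0.0
```

```bash
python3 - <<'E'
from mv import *
indeck()
Rt=tool(-M[:,1],-M[:,2])
for p in [(-145,0,70),(-145,0,5)]: print(p,deck(*p),delta(deck(*p),Rt))
E
```

```text
deck pos mm [ -6.348  19.132 252.366] tool x,y,z in deck [[1.0, -0.007, -0.003], [-0.007, -1.0, 0.002], [-0.003, -0.002, -1.0]] F deck [ 0.763 -0.239  0.694] t 1.7667 w -0.0002817912970432612 q [-0.562 -0.101  1.873  0.408  1.524 -0.382]
(-145, 0, 70) [ 0.479 -0.157  0.107] (array([-13.791,   1.975,  18.286,   0.097,   0.191,  -0.384]), np.float64(5.512857412446983))
(-145, 0, 5) [ 0.486 -0.13   0.048] (array([-13.77 ,   1.964,  24.786,   0.097,   0.191,  -0.384]), np.float64(6.815791673202381))
```

Call:
servo_tool:
  plan:
    - [[-13.8, 2, 10, 0, 0, 0], [-13.8, 2, 14, 0, 0, 0], [-13.8, 2, 18, 0, 0, 0], [-13.8, 2, 18.3, 0.1, 0.2, -0.4], [-13.8, 2, 20, 0.1, 0.2, -0.4], [-13.8, 2, 22, 0.1, 0.2, -0.4], [-13.8, 2, 23, 0.1, 0.2, -0.4], [-13.8, 2, 23, 0.1, 0.2, -0.4], [-13.8, 2, 23, 0.1, 0.2, -0.4], [-13.8, 2, 23, 0.1, 0.2, -0.4]]

```text
time: 2.6
tool_pos: [0.4852, -0.1381, 0.0658]
tcp_rot: [-2.213, -1.765, -0.492]
wrist_force: [0.5, -0.5, 0.2]
width: 0.002
```

```bash
cat > look.py <<'E'
import sys,cv2
from workcell import viewer
# name tag x0 y0 x1 y1 scale
a=sys.argv
for i in range(1,len(a),7):
    n,t=a[i:i+2];x0,y0,x1,y1=map(int,a[i+2:i+6]);f=float(a[i+6])
    im=viewer.read_camera(n)["color"][y0:y1,x0:x1,::-1]
    cv2.imwrite(f"pics/{t}.png",cv2.resize(im,None,fx=f,fy=f,interpolation=cv2.INTER_CUBIC))
E
python3 look.py side s1 230 155 420 345 3 top t1 255 170 455 320 4; python3 - <<'E'
from mv import *
indeck()
E
```

```text
deck pos mm [-145.045   -2.603   25.674] tool x,y,z in deck [[1.0, 0.002, -0.002], [0.002, -1.0, 0.004], [-0.002, -0.004, -1.0]] F deck [0.102 0.245 0.071] t 2.7 w -0.00045417856812542216 q [-0.604  0.204  2.078  0.464  1.073 -0.648]
```

View pics/s1.png

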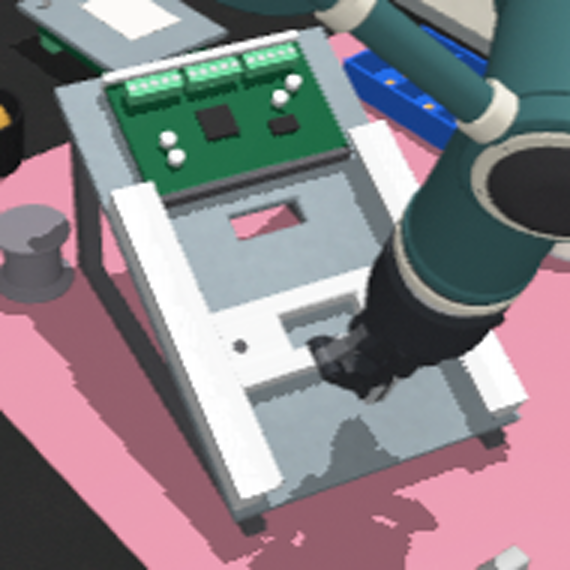

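View pics/t1.png

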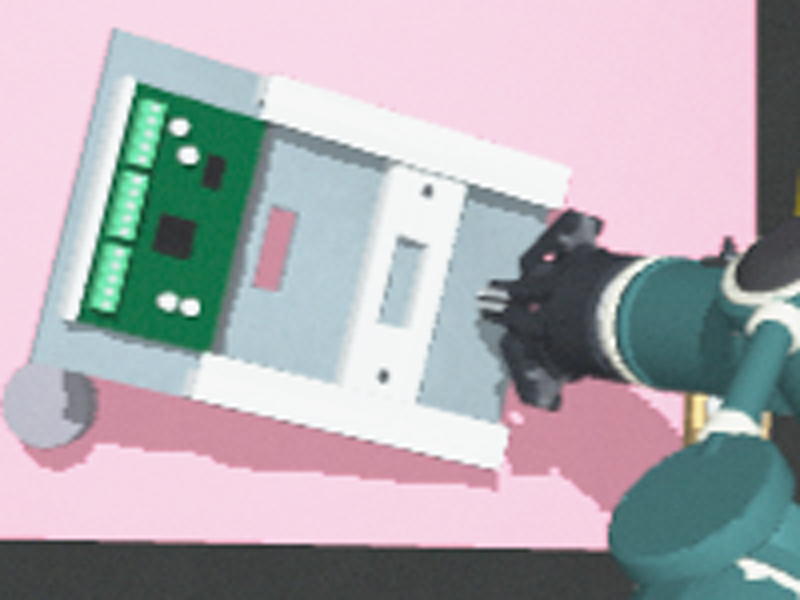

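The fingertips (top crop 487,300) are centred below the aluminium bar. I'll lower them and then push.

Call:
servo_tool:
  plan:
    - [[0, -0.25, 1, 0, 0, 0], [0, -0.25, 2, 0, 0, 0], [0, -0.25, 2, 0, 0, 0], [0, -0.25, 2, 0, 0, 0], [0.6, -0.25, 2, 0, 0, 0], [1.2, -0.25, 2, 0, 0, 0], [1.8, -0.25, 2, 0, 0, 0], [2.4, -0.25, 2, 0, 0, 0], [3, -0.25, 2, 0, 0, 0], [3.6, -0.25, 2, 0, 0, 0], [4.2, -0.25, 2, 0, 0, 0], [4.2, -0.25, 2, 0, 0, 0]]

```text
time: 3.7
tool_pos: [0.4944, -0.0919, 0.0673]
tcp_rot: [-2.213, -1.768, -0.495]
wrist_force: [-0.7, -0.4, -1.1]
width: 0.0
```

```bash
python3 - <<'E'
from mv import *
indeck()
E
python3 look.py side s2 230 155 420 345 3 top t2 255 170 455 320 4
```

```text
deck pos mm [-101.727   -0.253    5.791] tool x,y,z in deck [[1.0, 0.003, -0.001], [0.003, -1.0, 0.005], [-0.001, -0.005, -1.0]] F deck [-1.006  0.571 -0.771] t 3.7 w 8.992667688410143e-05 q [-0.52   0.177  2.111  0.489  1.039 -0.588]
```

View pics/t2.png

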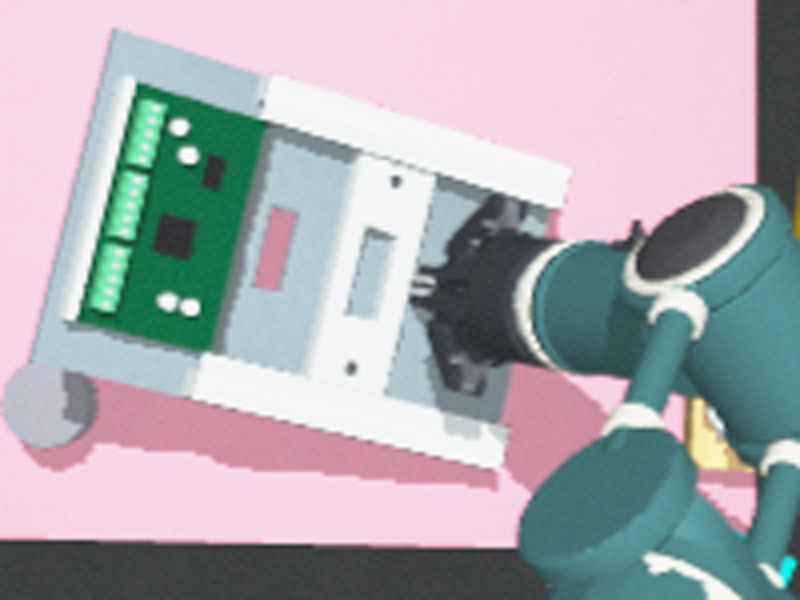

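The bar moved about 25 mm along the slope, still square. I'll push on to just short of home.

Call:
servo_tool:
  plan:
    - [[0.6, 0, 0, 0, 0, 0], [1.2, 0, 0, 0, 0, 0], [1.8, 0, 0, 0, 0, 0], [2.4, 0, 0, 0, 0, 0], [3, 0, 0, 0, 0, 0], [3.6, 0, 0, 0, 0, 0], [4.2, 0, 0, 0, 0, 0], [4.8, 0, 0, 0, 0, 0], [5.2, 0, 0, 0, 0, 0], [5.5, 0, 0, 0, 0, 0], [5.6, 0, 0, 0, 0, 0], [5.6, 0, 0, 0, 0, 0]]

```text
time: 4.8
tool_pos: [0.5054, -0.0421, 0.0908]
tcp_rot: [-2.212, -1.767, -0.495]
wrist_force: [-0.1, -0.1, -1.1]
width: -0.003
```

```bash
python3 - <<'E'
from mv import *
indeck()
E
python3 look.py side s3 230 155 420 345 3 top t3 255 170 405 300 5
```

```text
deck pos mm [-45.584   0.184   5.544] tool x,y,z in deck [[1.0, 0.003, 0.0], [0.003, -1.0, 0.004], [0.0, -0.004, -1.0]] F deck [-0.587  0.097 -0.912] t 4.8 w -0.003268282430550693 q [-0.423  0.125  2.119  0.501  1.044 -0.488]
```

View pics/t3.png

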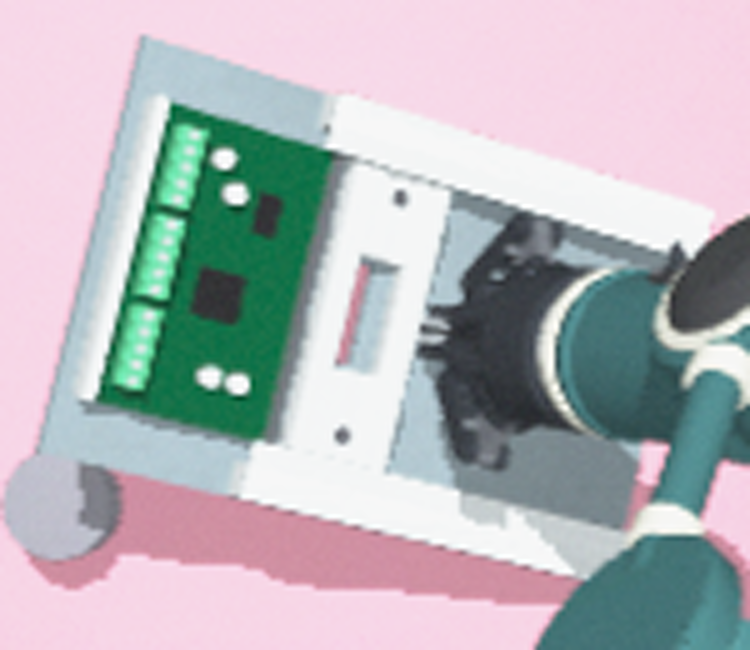

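Call:
servo_tool:
  plan:
    - [[0.15, 0, 0, 0, 0, 0], [0.3, 0, 0, 0, 0, 0], [0.45, 0, 0, 0, 0, 0], [0.6, 0, 0, 0, 0, 0]]

```text
time: 5.23
tool_pos: [0.5066, -0.0372, 0.0932]
tcp_rot: [-2.213, -1.766, -0.495]
wrist_force: [-0.7, -3.2, -1.7]
width: 0.001
```

Call:
servo_tool:
  plan:
    - [[0.1, 0, 0, 0, 0, 0], [0.2, 0, 0, 0, 0, 0]]

```text
time: 5.4
tool_pos: [0.507, -0.0354, 0.094]
tcp_rot: [-2.213, -1.766, -0.495]
wrist_force: [-1.2, -2.6, -1.6]
width: -0.001
```

Call:
servo_tool:
  plan:
    - [[0.1, 0, 0, 0, 0, 0], [0.2, 0, 0, 0, 0, 0]]

```text
time: 5.57
tool_pos: [0.5071, -0.0352, 0.0942]
tcp_rot: [-2.215, -1.77, -0.492]
wrist_force: [-2.8, -11.1, -4.2]
width: 0.003
```

```bash
python3 - <<'E'
from mv import *
indeck()
E
python3 look.py side s4 250 155 400 275 5 top t4 255 170 405 300 5
```

```text
deck pos mm [-37.664   0.059   5.649] tool x,y,z in deck [[1.0, 0.003, -0.004], [0.003, -1.0, 0.005], [-0.004, -0.005, -1.0]] F deck [-12.177   0.252   1.063] t 5.5667 w 0.0033380128623940277 q [-0.407  0.117  2.119  0.498  1.043 -0.469]
```

View pics/t4.png

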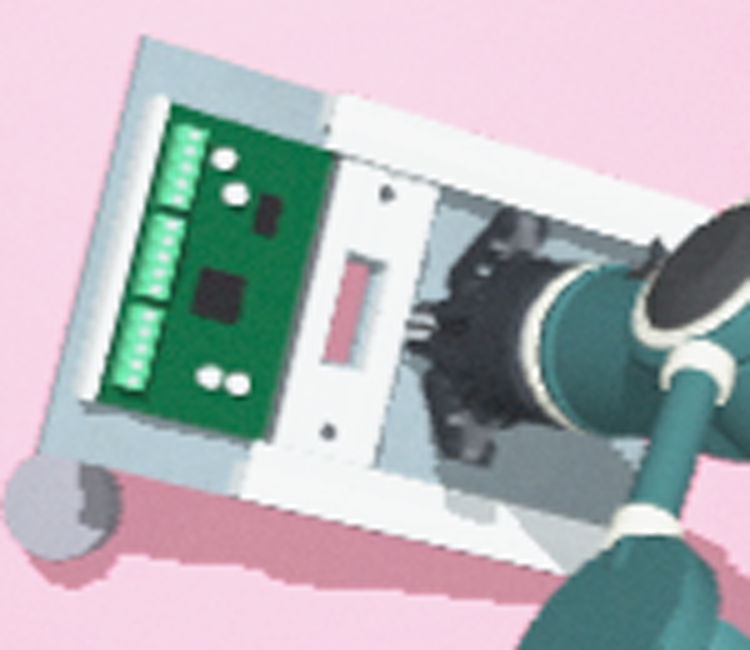

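View pics/s4.png

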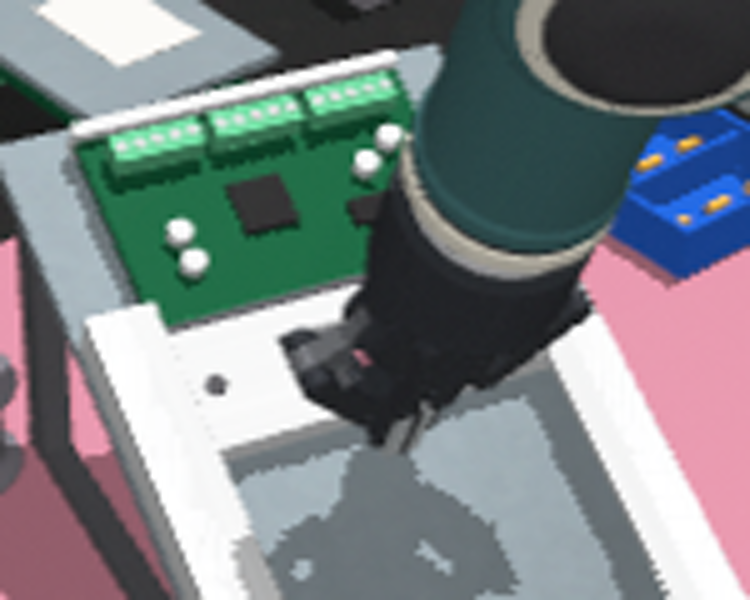

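Contact came at x -37.7 mm against the predicted -38, with the force rising to 12 N, so the bar is against the strip. One firmer press to square it, then back off.

Call:
servo_tool:
  plan:
    - [[0.1, 0, 0, 0, 0, 0], [0.15, 0, 0, 0, 0, 0], [0.15, 0, 0, 0, 0, 0]]

```text
time: 5.92
tool_pos: [0.5071, -0.0353, 0.0942]
tcp_rot: [-2.217, -1.772, -0.489]
wrist_force: [-1.3, -7.9, -3.3]
width: -0.002
```

Call:
servo_tool:
  plan:
    - [[-0.5, 0, 0, 0, 0, 0], [-2, 0, 0, 0, 0, 0], [-3, 0, 0, 0, 0, 0], [-3, 0, -4, 0, 0, 0], [-3, 0, -8, 0, 0, 0], [-3, 0, -12, 0, 0, 0], [-3, 0, -15, 0, 0, 0], [-3, 0, -15, 0, 0, 0]]

```text
time: 6.58
tool_pos: [0.4901, -0.1263, 0.2252]
tcp_rot: [-2.224, -1.778, -0.498]
wrist_force: [0.7, -0.1, 0.7]
width: -0.002
```

```bash
python3 - <<'E'
from mv import *
indeck()
c,s=np.cos(-.031),np.sin(-.031)
ky=np.array([-s,c,0])
G=np.array([.42,-.3063,.0797])
for sg in (1,-1):
    Rt=tool(sg*ky,[0,0,-1])
    for h in (.12,.0): print(sg,h,delta(G+[0,0,h-.019],Rt))
E
```

```text
deck pos mm [-66.205  -3.654 163.544] tool x,y,z in deck [[1.0, 0.006, -0.01], [0.006, -1.0, 0.016], [-0.01, -0.016, -1.0]] F deck [ 0.373 -0.709  0.642] t 6.5833 w -0.0017472982693778458 q [-0.578  0.006  1.965  0.418  1.331 -0.489]
1 0.12 (array([-19.224,  -2.87 ,  -3.899,  22.246, -16.818, -99.248]), np.float64(14.39832309940457))
1 0.0 (array([-24.188,  -3.08 ,   7.024,  22.246, -16.818, -99.248]), np.float64(14.39832309940457))
-1 0.12 (array([-19.224,  -2.87 ,  -3.899, -15.973, -21.128,  77.752]), np.float64(11.472019726347774))
-1 0.0 (array([-24.188,  -3.08 ,   7.024, -15.973, -21.128,  77.752]), np.float64(11.472019726347774))
```

Call:
servo_tool:
  plan:
    - [[-19.2, -2.9, -3.9, -16, -21.1, 77.8], [-19.2, -2.9, -3.9, -16, -21.1, 77.8], [-19.2, -2.9, -3.9, -16, -21.1, 77.8], [-19.2, -2.9, -3.9, -16, -21.1, 77.8], [-19.2, -2.9, -3.9, -16, -21.1, 77.8], [-19.2, -2.9, -3.9, -16, -21.1, 77.8], [-19.2, -2.9, -3.9, -16, -21.1, 77.8], [-19.2, -2.9, -3.9, -16, -21.1, 77.8], [-19.2, -2.9, -3.9, -16, -21.1, 77.8], [-19.2, -2.9, -3.9, -16, -21.1, 77.8], [-19.2, -2.9, -3.9, -16, -21.1, 77.8], [-19.2, -2.9, -3.9, -16, -21.1, 77.8], [-19.2, -2.9, -3.9, -16, -21.1, 77.8], [-19.2, -2.9, -3.9, -16, -21.1, 77.8], [-19.2, -2.9, -3.9, -16, -21.1, 77.8], [-19.2, -2.9, -3.9, -16, -21.1, 77.8]]
  claw: 5

```text
time: 7.92
tool_pos: [0.4195, -0.306, 0.1805]
tcp_rot: [-3.14, 0.049, -0.001]
wrist_force: [-0.7, -0.2, -0.4]
width: 0.587
```

```bash
cat > kd.py <<'E'
from mv import *
indeck()
c,s=np.cos(-.031),np.sin(-.031)
G=np.array([.42,-.3063,.0797]); Rt=tool(-np.array([-s,c,0]),[0,0,-1])
for h in (.12,.06,.0): print(h,delta(G+[0,0,h-.019],Rt))
E
python3 kd.py
python3 look.py side s5 250 155 400 275 5 top t5 255 170 455 320 4; python3 look.py side s5b 330 280 450 400 4 
```

```text
deck pos mm [-258.153   25.09   203.697] tool x,y,z in deck [[0.174, -0.981, -0.081], [-0.89, -0.192, 0.414], [-0.422, -0.0, -0.907]] F deck [-0.515  0.67  -0.161] t 7.9167 w 0.5867176492448954 q [-0.679  0.007  1.99   0.001  1.144  0.923]
0.12 (array([ 0.054,  0.029, -0.019, -0.05 , -0.021, -0.022]), np.float64(0.015341782165455094))
0.06 (array([ 0.052,  0.034,  5.981, -0.05 , -0.021, -0.022]), np.float64(1.4344291202127988))
0.0 (array([ 0.05 ,  0.039, 11.981, -0.05 , -0.021, -0.022]), np.float64(2.8732404817014423))
```

View pics/s5.png

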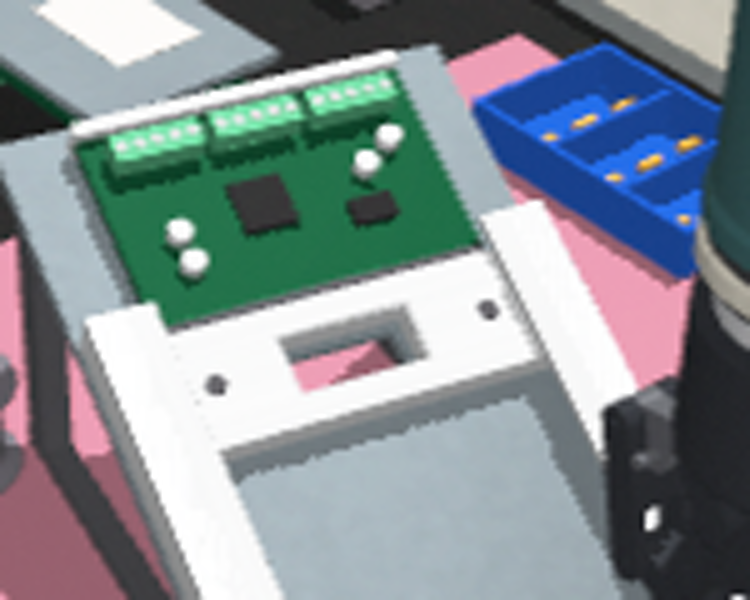

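View pics/t5.png

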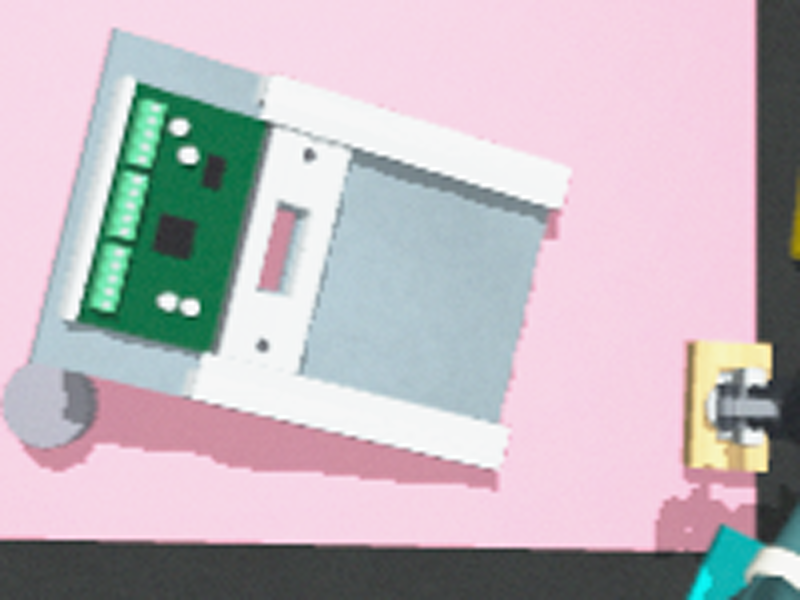

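View pics/s5b.png

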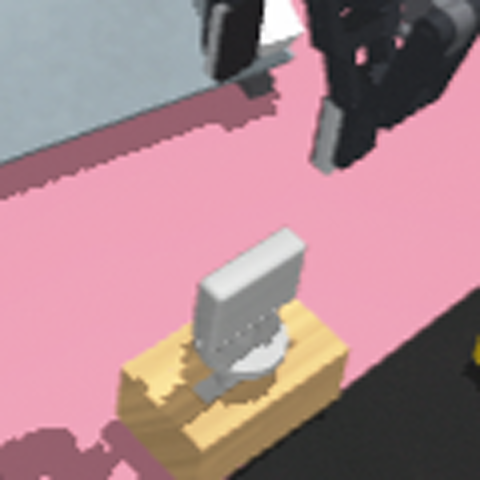

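The bar is home, square against the board in both views, with the slots lined up (side crop 350,350). The open fingers stand above the key's wing, so I descend and grip.

Call:
servo_tool:
  plan:
    - [[0.05, 0.03, 3, 0, 0, 0], [0.05, 0.03, 6, 0, 0, 0], [0.05, 0.03, 8, 0, 0, 0], [0.05, 0.03, 9.5, 0, 0, 0], [0.05, 0.03, 11, 0, 0, 0], [0.05, 0.03, 12, 0, 0, 0], [0.05, 0.03, 12, 0, 0, 0], [0.05, 0.03, 12, 0, 0, 0]]

```text
time: 8.73
tool_pos: [0.4197, -0.3063, 0.0604]
tcp_rot: [-3.14, 0.051, 0.001]
wrist_force: [-0.5, 0.0, 0.3]
width: 0.59
```

```bash
python3 kd.py|tail -1; python3 look.py side s6 330 280 450 400 4
```

```text
0.0 (array([ 0.028, -0.005, -0.027, -0.065,  0.021, -0.073]), np.float64(0.014025155086381651))
```

View pics/s6.png

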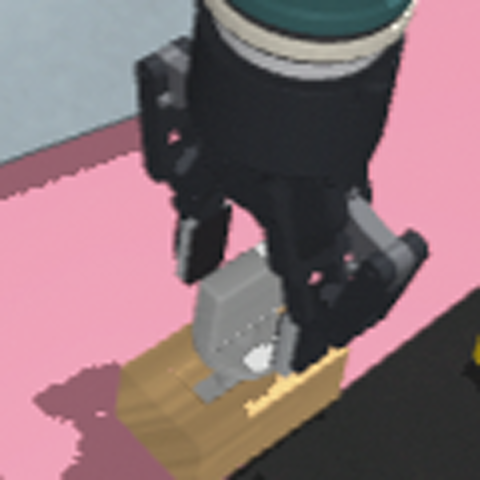

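Call:
servo_tool:
  plan:
    - [[0, 0, 0, 0, 0, 0], [0, 0, 0, 0, 0, 0], [0, 0, 0, 0, 0, 0], [0, 0, 0, 0, 0, 0], [0, 0, 0, 0, 0, 0], [0, 0, 0, 0, 0, 0], [0, 0, 0, 0, 0, 0], [0, 0, 0, 0, 0, 0]]
  claw: 0
  grip_force: 60

```text
time: 9.45
tool_pos: [0.4212, -0.3075, 0.0625]
tcp_rot: [3.14, -0.05, 0.004]
wrist_force: [-0.3, 0.9, 6.5]
width: 0.153
```

```bash
python3 kd.py|tail -1; python3 look.py side s7 330 280 450 400 4
```

```text
0.0 (array([-0.128, -0.112,  0.183,  0.071, -0.16 , -0.065]), np.float64(0.05994984857076705))
```

View pics/s7.png

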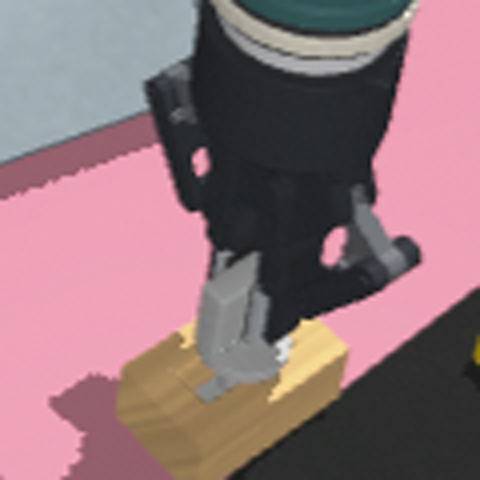

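Gripped: opening about 13 mm, with a 6 N upward load from the pads swinging in. Lifting straight up.

Call:
servo_tool:
  plan:
    - [[0, 0, -0.5, 0, 0, 0], [0, 0, -1.2, 0, 0, 0], [0, 0, -2, 0, 0, 0], [0, 0, -3, 0, 0, 0], [0, 0, -4, 0, 0, 0], [0, 0, -6, 0, 0, 0], [0, 0, -9, 0, 0, 0], [0, 0, -12, 0, 0, 0], [0, 0, -15, 0, 0, 0], [0, 0, -17, 0, 0, 0], [0, 0, -18, 0, 0, 0], [0, 0, -18, 0, 0, 0], [0, 0, -18, 0, 0, 0]]

```text
time: 10.58
tool_pos: [0.4207, -0.3072, 0.2426]
tcp_rot: [3.14, -0.051, 0.005]
wrist_force: [0.6, -0.4, -2.4]
width: 0.152
```

```bash
python3 - <<'E'
from mv import *
indeck()
s=bot.read_state(); print(s['tool_pos'],s['tcp_rot'],proj('side',s['tool_pos']),proj('top',s['tool_pos']))
E
python3 look.py side s8 320 190 470 340 4 top t8 390 230 490 305 8
```

```text
deck pos mm [-232.704   23.663  260.363] tool x,y,z in deck [[0.175, -0.981, -0.078], [-0.889, -0.192, 0.416], [-0.423, -0.004, -0.906]] F deck [-1.277 -0.694 -2.101] t 10.5833 w 0.15175446418795338 q [-0.679 -0.039  1.918  0.001  1.259  0.924]
[ 0.421 -0.307  0.243] [ 3.14  -0.051  0.005] [[405.91  279.508]] [[459.873 271.826]]
```

View pics/s8.png

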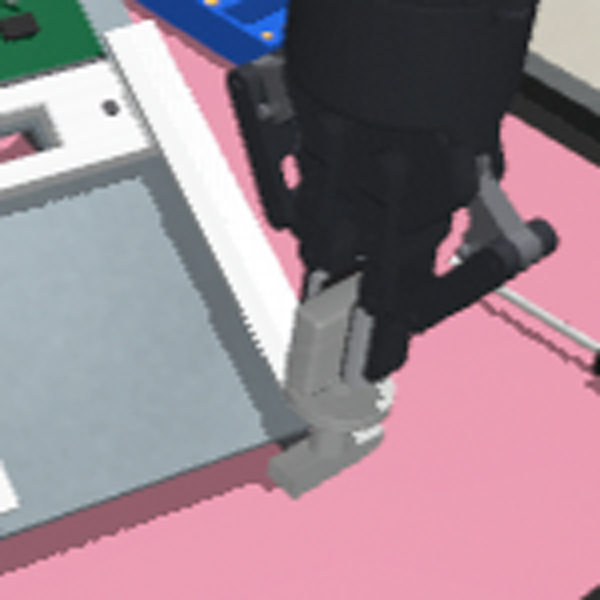

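View pics/t8.png

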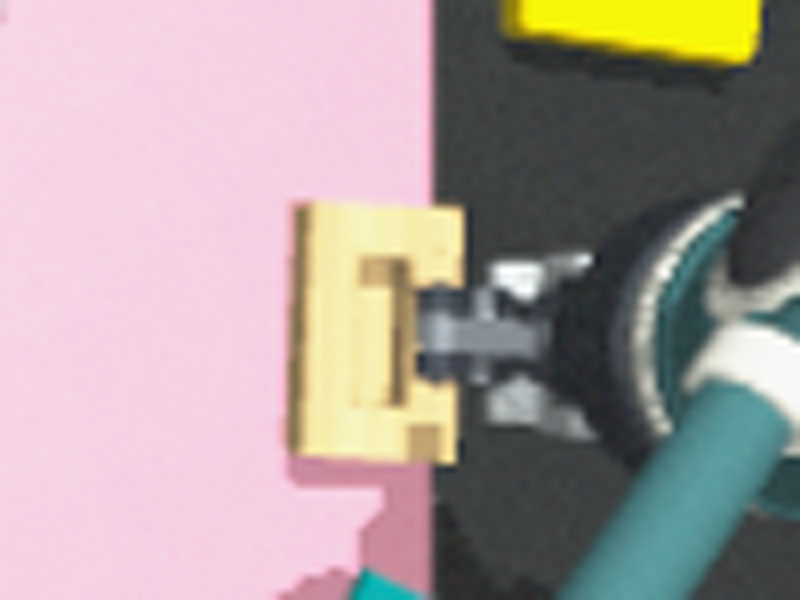

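```bash
cat > ov.py <<'E'
from mv import *
from workcell import viewer
import sys
def overlay(cam,out,box,f,gx=0,gz=17.5,gy=0,tag=None):
    s=bot.read_state();A=R.from_rotvec(s['tcp_rot']).as_matrix();p=s['tool_pos']
    # key axes: z=-tool z, y=-tool y(jaw), x=tool x
    K=np.c_[A[:,0],-A[:,1],-A[:,2]]; g=p+K@np.array([gx,gy,gz])/1000
    x0,y0,x1,y1=box
    im=viewer.read_camera(cam)["color"][y0:y1,x0:x1,::-1]
    im=cv2.resize(im,None,fx=f,fy=f,interpolation=cv2.INTER_CUBIC)
    def P(q): 
        uv=proj(cam,(K@(np.atleast_2d(q).T/1000)).T+g); return np.round(((uv-[x0,y0]+.5)*f-.5)).astype(int)
    def bx(a,b,c,z0,z1,col):
        for z in(z0,z1): cv2.polylines(im,[P([(a,b,z),(-a,b,z),(-a,-b,z),(a,-b,z)])],True,col,1)
        for u,v in((a,b),(-a,b),(-a,-b),(a,-b)): cv2.polylines(im,[P([(u,v,z0),(u,v,z1)])],False,col,1)
    bx(25,7,0,-18,18,(0,0,255)); bx(23,7,0,-68,-60,(255,0,0))
    t=np.linspace(0,6.283,40); cv2.polylines(im,[P(np.c_[20*np.cos(t),20*np.sin(t),0*t-34])],True,(0,200,0),1)
    cv2.imwrite(out,im); return g,K
if __name__=="__main__":
    g,K=overlay('side','pics/ov1.png',(370,240,440,320),8,gx=float(sys.argv[1]),gz=float(sys.argv[2]))
    print(g)
E
python3 ov.py -1 17.5
```

```text
[ 0.419 -0.306  0.258]
```

View pics/ov1.png

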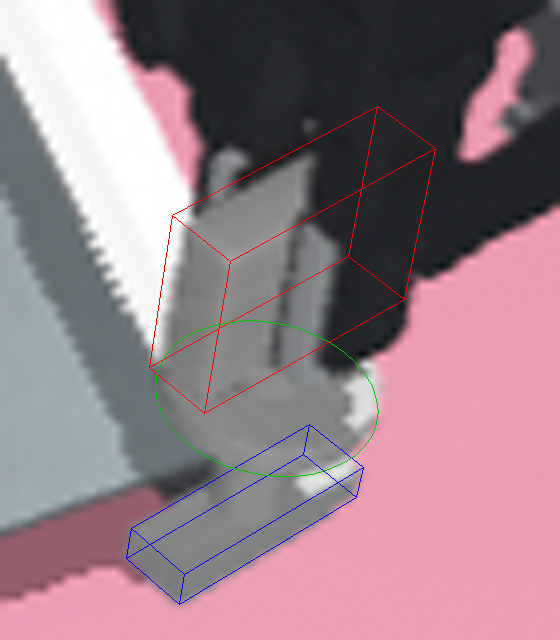

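```bash
cat > ins.py <<'E'
from mv import *
off=np.array([-1,0,-17.5])/1000
def tgt(x,y,h,turn=0):
    A=tool(-M[:,0],-M[:,2])@R.from_rotvec([0,0,np.radians(turn)]).as_matrix()
    return deck(x,y,h)-A@off,A
def now():
    s=bot.read_state();A=R.from_rotvec(s['tcp_rot']).as_matrix();g=s['tool_pos']+A@off
    print('grip in deck',(M.T@(g-O))*1000,'head',(M.T@(g+A@[0,0,.064]-O))*1000,'tool x in deck',M.T@A[:,0],'tool z',M.T@A[:,2],'F',M.T@s['wrist_force'],'t',s['time'],'w',s['width'],'q',s['q'])
if __name__=="__main__":
    now()
    for h in (150,130,100,90,70,48): print(h,delta(*tgt(0,0,h)))
E
python3 ins.py
```

```text
grip in deck [-225.998   25.819  273.861] head [-252.983   25.862  215.828] tool x in deck [ 0.173 -0.981 -0.081] tool z [-0.422  0.001 -0.907] F [-0.748  0.814 -0.631] t 10.7333 w 0.15778784349027647 q [-0.679 -0.037  1.921  0.001  1.259  0.924]
150 (array([  7.602, -25.449,   1.538,  24.856,   2.441,  10.86 ]), np.float64(6.3799790052074865))
130 (array([  7.764, -26.276,   3.351,  24.856,   2.441,  10.86 ]), np.float64(6.619593779361488))
100 (array([  8.008, -27.518,   6.072,  24.856,   2.441,  10.86 ]), np.float64(7.025238473260755))
90 (array([  8.09 , -27.931,   6.978,  24.856,   2.441,  10.86 ]), np.float64(7.171400979507909))
70 (array([  8.252, -28.759,   8.792,  24.856,   2.441,  10.86 ]), np.float64(7.478239934445784))
48 (array([  8.431, -29.669,  10.787,  24.856,   2.441,  10.86 ]), np.float64(7.8358174135567245))
```

Move to above the slot, at moderate speed, rotating on the way.

Call:
servo_tool:
  plan:
    - [[0.4, -1.3, 0, 1, 0, 0.5], [1, -3.5, 0, 4, 0.4, 1.8], [1.8, -6, 0.2, 6, 0.6, 2.5], [2.6, -8.5, 0.4, 8.5, 0.8, 3.7], [3.4, -11, 0.6, 11, 1, 4.8], [4.1, -13.5, 0.8, 13.5, 1.3, 5.9], [4.9, -16, 1, 16, 1.6, 7], [5.6, -18.5, 1.2, 18.5, 1.8, 8], [6.3, -21, 1.3, 21, 2, 9], [6.9, -23, 1.4, 23, 2.2, 10], [7.4, -24.7, 1.5, 24.3, 2.4, 10.7], [7.6, -25.4, 1.5, 24.9, 2.4, 10.9], [7.6, -25.4, 1.5, 24.9, 2.4, 10.9], [7.6, -25.4, 1.5, 24.9, 2.4, 10.9]]

```text
time: 11.9
tool_pos: [0.5033, -0.0547, 0.2247]
tcp_rot: [-2.69, 0.304, -0.064]
wrist_force: [-0.3, -0.5, -2.1]
width: 0.156
```

```bash
python3 ins.py; python3 - <<'E'
from ov import *
overlay('side','pics/ov2.png',(270,130,390,250),5,gx=-1)
overlay('top','pics/ov3.png',(270,170,400,290),5,gx=-1)
E
```

```text
grip in deck [ -0.54    0.346 149.866] head [-0.534  0.493 85.866] tool x in deck [-0.001 -1.    -0.002] tool z [ 0.     0.002 -1.   ] F [-1.418  0.125 -1.673] t 11.9 w 0.15606841960935133 q [-0.447 -0.018  1.993  0.442  1.299  1.2  ]
150 (array([ 0.039, -0.054, -0.014, -0.006,  0.132, -0.035]), np.float64(0.019060125393869625))
130 (array([ 0.043, -0.054,  1.986, -0.006,  0.132, -0.035]), np.float64(0.4766133338148144))
100 (array([ 0.05 , -0.053,  4.986, -0.006,  0.132, -0.035]), np.float64(1.1958780440027046))
90 (array([ 0.052, -0.053,  5.986, -0.006,  0.132, -0.035]), np.float64(1.4356685225857564))
70 (array([ 0.057, -0.053,  7.986, -0.006,  0.132, -0.035]), np.float64(1.9152627576445362))
48 (array([ 0.062, -0.053, 10.186, -0.006,  0.132, -0.035]), np.float64(2.4428264264342583))
```

View pics/ov2.png

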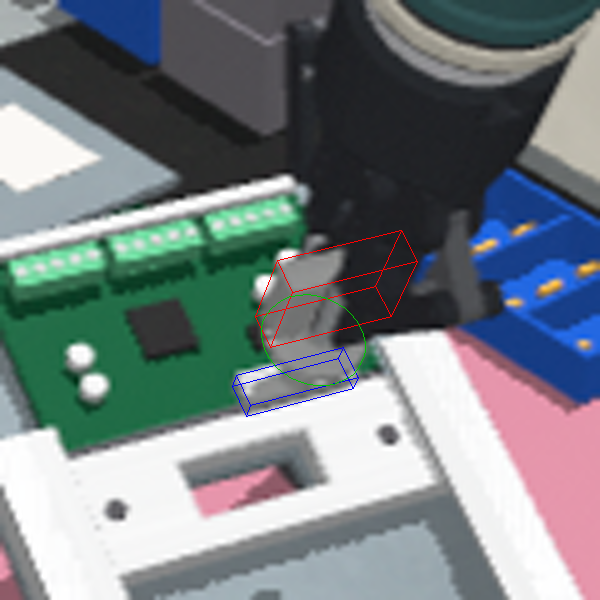

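View pics/ov3.png

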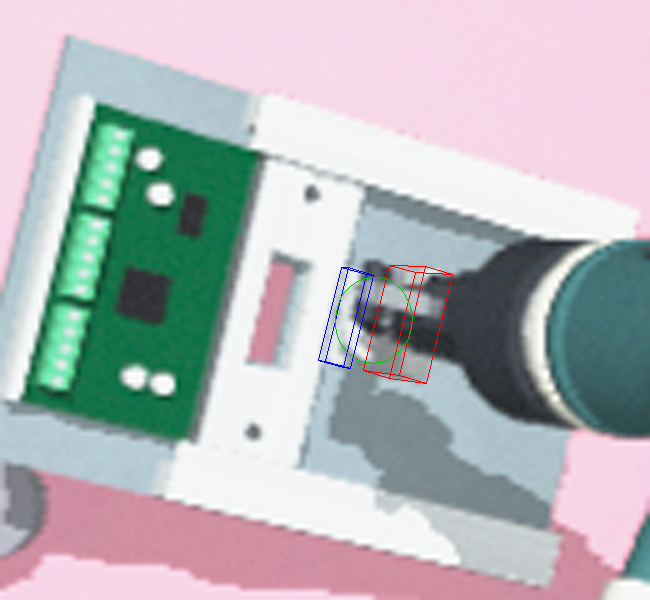

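The overlay of the modelled key matches the real one in both views. Descend until the nose is 8 mm above the bar and check again.

Call:
servo_tool:
  plan:
    - [[0.05, -0.05, 1, 0, 0.1, 0], [0.05, -0.05, 2.5, 0, 0.1, 0], [0.05, -0.05, 4, 0, 0.1, 0], [0.05, -0.05, 5, 0, 0.1, 0], [0.05, -0.05, 5.5, 0, 0.1, 0], [0.05, -0.05, 5.5, 0, 0.1, 0], [0.05, -0.05, 5.5, 0, 0.1, 0]]

```text
time: 12.58
tool_pos: [0.5095, -0.0325, 0.1757]
tcp_rot: [-2.69, 0.305, -0.068]
wrist_force: [0.8, -0.3, -0.6]
width: 0.16
```

```bash
python3 ins.py; python3 - <<'E'
from ov import *
overlay('side','pics/ov4.png',(270,150,390,260),5,gx=-1)
E
python3 look.py top t9 290 180 370 270 6 side s9 270 150 390 260 5
```

```text
grip in deck [-0.326 -0.614 95.656] head [-0.329 -0.672 31.656] tool x in deck [-0.001 -1.     0.001] tool z [-0.    -0.001 -1.   ] F [-0.388 -0.867 -0.534] t 12.5833 w 0.15992128559921717 q [-0.402  0.021  2.05   0.464  1.192  1.194]
150 (array([-0.058, -0.032, -5.434,  0.003, -0.052, -0.059]), np.float64(1.303309735021297))
130 (array([-0.06 , -0.033, -3.434,  0.003, -0.052, -0.059]), np.float64(0.8237581853529838))
100 (array([-0.063, -0.033, -0.434,  0.003, -0.052, -0.059]), np.float64(0.10554017647544428))
90 (array([-0.064, -0.033,  0.566,  0.003, -0.052, -0.059]), np.float64(0.13671475555046234))
70 (array([-0.065, -0.033,  2.566,  0.003, -0.052, -0.059]), np.float64(0.615502248817704))
48 (array([-0.067, -0.033,  4.766,  0.003, -0.052, -0.059]), np.float64(1.142971471204201))
```

View pics/ov4.png

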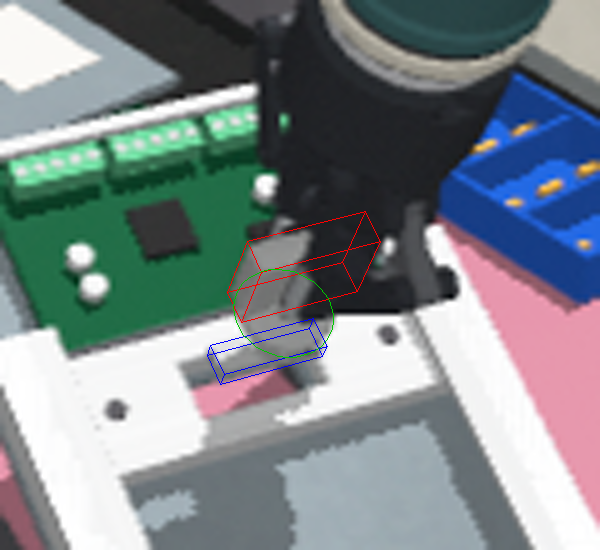

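View pics/t9.png

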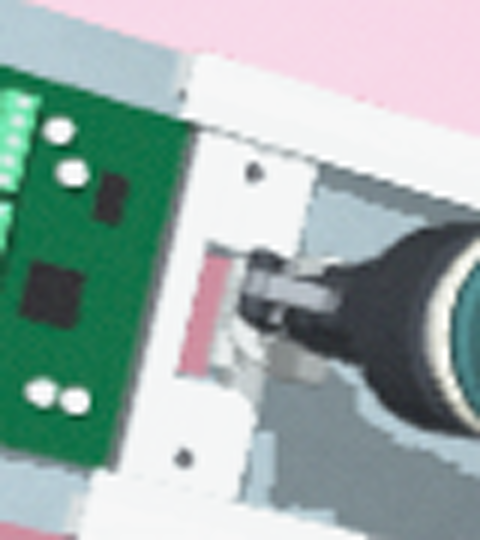

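View pics/s9.png

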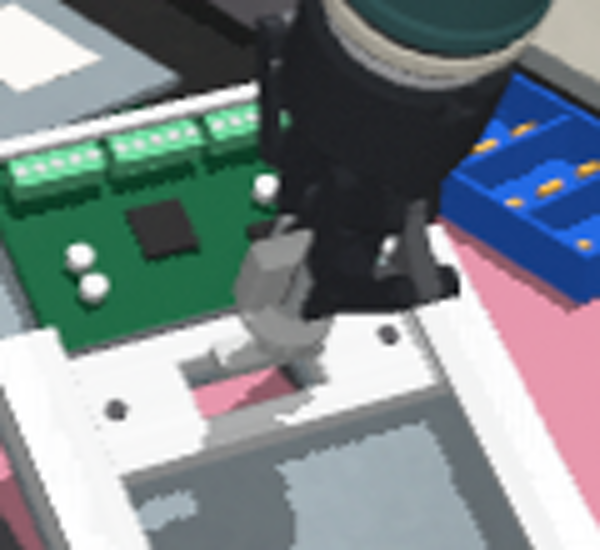

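Alignment holds (head end at side crop 212,350 over the slot). Insert in guarded steps.

Call:
servo_tool:
  plan:
    - [[-0.06, -0.03, 0.5, 0, 0, 0], [-0.06, -0.03, 1, 0, 0, 0], [-0.06, -0.03, 1.5, 0, 0, 0], [-0.06, -0.03, 2, 0, 0, 0], [-0.06, -0.03, 2, 0, 0, 0]]

```text
time: 13.15
tool_pos: [0.5106, -0.0235, 0.1572]
tcp_rot: [-2.69, 0.305, -0.067]
wrist_force: [-0.9, -0.0, -2.2]
width: 0.157
```

```bash
python3 ins.py|head -1;  python3 look.py top t10 290 180 370 270 6 side s10 270 150 390 260 5
```

```text
grip in deck [-0.034  0.273 75.087] head [-0.035  0.25  11.087] tool x in deck [-0.001 -1.     0.   ] tool z [-0. -0. -1.] F [-1.153  0.866 -1.895] t 13.15 w 0.15685517501898188 q [-0.385  0.039  2.07   0.474  1.152  1.19 ]
```

View pics/t10.png

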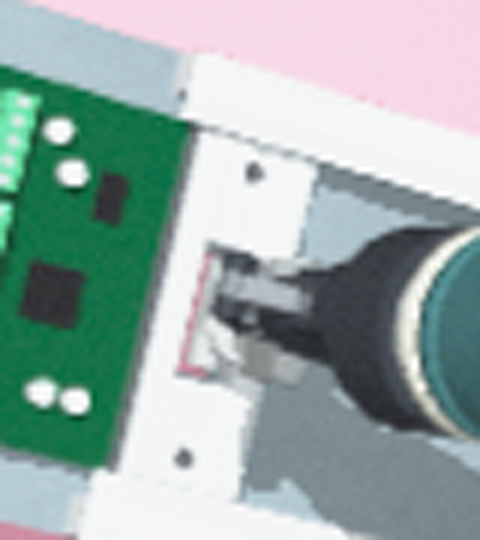

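View pics/s10.png

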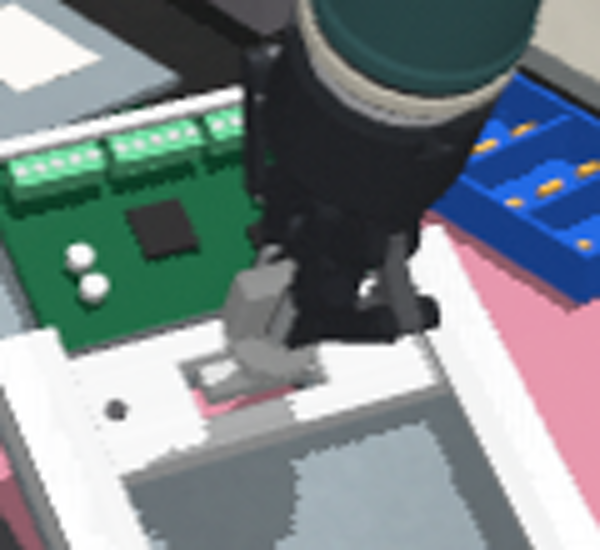

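No contact so far, and the head lies inside the bar's slot. On down through the deck.

Call:
servo_tool:
  plan:
    - [[0, 0, 0.3, 0, 0, 0], [0, 0, 0.6, 0, 0, 0], [0, 0, 0.9, 0, 0, 0], [0, 0, 1.2, 0, 0, 0]]

```text
time: 13.58
tool_pos: [0.5123, -0.0189, 0.1469]
tcp_rot: [-2.69, 0.305, -0.069]
wrist_force: [-0.1, 0.2, -1.6]
width: 0.157
```

Call:
servo_tool:
  plan:
    - [[0, 0, 0.3, 0, 0, 0], [0, 0, 0.6, 0, 0, 0], [0, 0, 0.9, 0, 0, 0], [0, 0, 1.2, 0, 0, 0]]

```text
time: 13.92
tool_pos: [0.5135, -0.0138, 0.1357]
tcp_rot: [-2.69, 0.305, -0.069]
wrist_force: [1.0, 0.0, -1.6]
width: 0.156
```

```bash
python3 ins.py|head -1;  python3 look.py top t11 290 180 370 270 6 side s11 270 150 390 260 5
```

```text
grip in deck [ 0.064 -0.346 51.371] head [  0.051  -0.443 -12.629] tool x in deck [-0.001 -1.     0.002] tool z [-0.    -0.002 -1.   ] F [-0.44  -0.946 -1.51 ] t 13.9167 w 0.15554448899121648 q [-0.365  0.063  2.089  0.488  1.105  1.184]
```

View pics/s11.png

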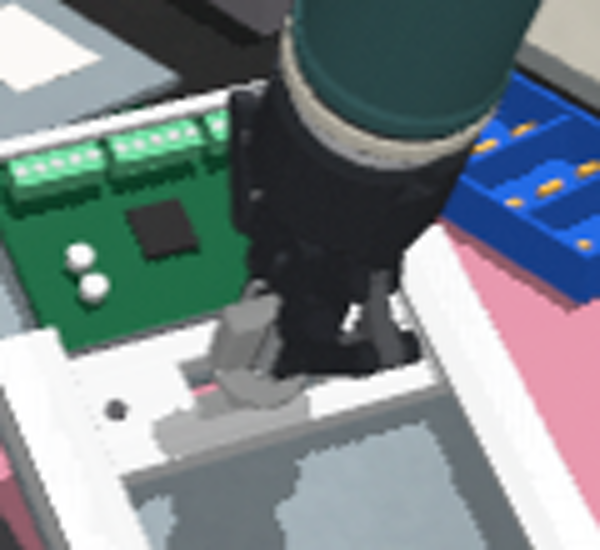

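Call:
servo_tool:
  plan:
    - [[0, 0, 0.1, 0, 0, 0], [0, 0, 0.2, 0, 0, 0], [0, 0, 0.25, 0, 0, 0]]

```text
time: 14.27
tool_pos: [0.5133, -0.0126, 0.1331]
tcp_rot: [-2.69, 0.305, -0.068]
wrist_force: [-0.6, -0.9, -2.3]
width: 0.153
```

Call:
servo_tool:
  plan:
    - [[0, 0, 0.1, 0, 0, 0], [0, 0, 0.1, 0, 0, 0]]

```text
time: 14.43
tool_pos: [0.5135, -0.0124, 0.1327]
tcp_rot: [-2.69, 0.305, -0.068]
wrist_force: [-1.9, -1.9, 1.7]
width: 0.156
```

```bash
python3 ins.py|head -1
```

```text
grip in deck [ 0.069 -0.108 48.065] head [  0.051  -0.154 -15.935] tool x in deck [-0.    -1.     0.001] tool z [-0.    -0.001 -1.   ] F [-1.295  1.472  2.522] t 14.4333 w 0.15591777036933735 q [-0.362  0.066  2.092  0.489  1.099  1.183]
```

Contact came with the grip at 48.1 mm (48 stated), so the collar is on the bar. Ease up 0.5 mm and turn 90°, towards the centre of the last joint's range.

Call:
servo_tool:
  plan:
    - [[0, 0, -0.05, 0, 0, -3], [0, 0, -0.05, 0, 0, -8], [0, 0, -0.05, 0, 0, -13], [0, 0, -0.05, 0, 0, -18], [0, 0, -0.05, 0, 0, -23], [0, 0, -0.05, 0, 0, -28], [0, 0, -0.05, 0, 0, -33], [-0.03, -0.05, -0.05, 0, 0, -38], [-0.03, -0.05, -0.05, 0, 0, -43], [-0.03, -0.05, -0.05, 0, 0, -45], [-0.03, -0.05, -0.05, 0, 0, -45]]

```text
time: 15.35
tool_pos: [0.5133, -0.012, 0.1333]
tcp_rot: [-2.638, -0.759, -0.295]
wrist_force: [-0.3, -0.2, -2.0]
width: 0.154
```

```bash
python3 ins.py|head -1;python3 look.py  side s12 270 150 390 260 5
```

```text
grip in deck [-0.135 -0.112 48.461] head [ -0.15   -0.166 -15.539] tool x in deck [ 0.707 -0.707  0.   ] tool z [-0.    -0.001 -1.   ] F [-1.098  0.207 -1.653] t 15.35 w 0.15434688145067632 q [-0.362  0.065  2.092  0.489  1.1    0.398]
```

View pics/s12.png

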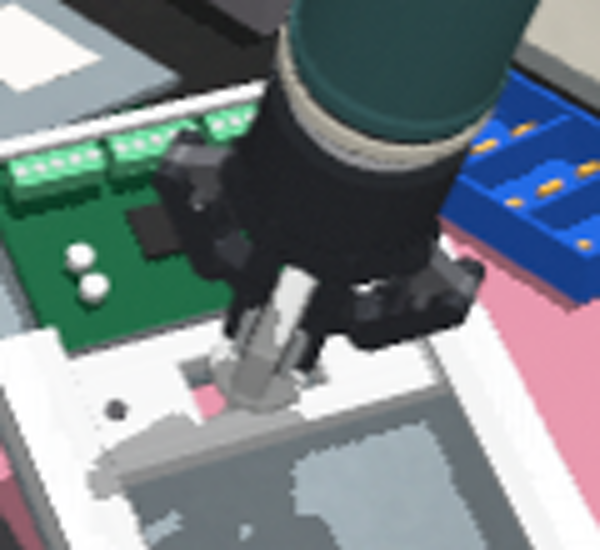

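The key turns freely, with no load. Now the second half of the turn.

Call:
servo_tool:
  plan:
    - [[0, 0, 0, 0, 0, -3], [0, 0, 0, 0, 0, -8], [0, 0, 0, 0, 0, -13], [0, 0, 0, 0, 0, -18], [0, 0, 0, 0, 0, -23], [0, 0, 0, 0, 0, -28], [0, 0, 0, 0, 0, -33], [0, 0, 0, 0, 0, -38], [0, 0, 0, 0, 0, -43], [0, 0, 0, 0, 0, -45], [0, 0, 0.03, 0, 0, -45], [0, 0, 0.05, 0, 0, -45]]

```text
time: 16.4
tool_pos: [0.5134, -0.0119, 0.1329]
tcp_rot: [-2.216, -1.759, -0.49]
wrist_force: [-1.1, -0.4, -0.3]
width: 0.154
```

```bash
python3 ins.py|head -1;python3 look.py  side s13 270 150 390 260 5
```

```text
grip in deck [-0.434 -0.876 48.046] head [ -0.449  -0.939 -15.954] tool x in deck [ 1.    -0.003 -0.   ] tool z [-0.    -0.001 -1.   ] F [-0.657  1.032  0.025] t 16.4 w 0.15416199662401756 q [-0.361  0.065  2.092  0.489  1.099 -0.384]
```

View pics/s13.png

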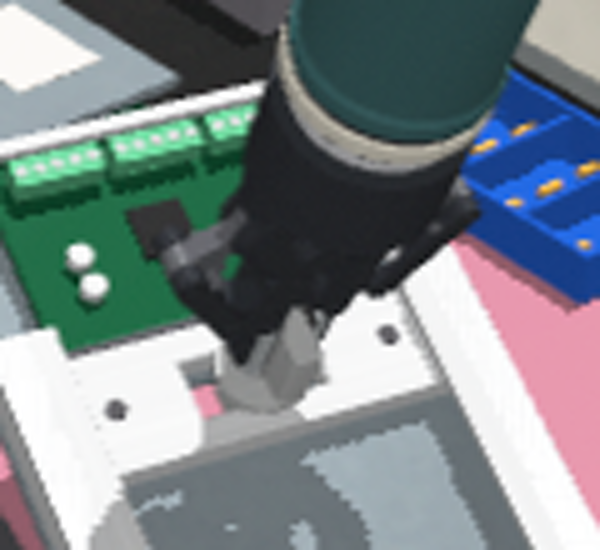

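Call:
servo_tool:
  plan:
    - [[0, 0, 0, 0, 0, 0], [0, 0, 0, 0, 0, 0], [0, 0, 0, 0, 0, 0], [0, 0, 0, 0, 0, 0], [0, 0, 0, 0, 0, 0], [0, 0, 0, 0, 0, 0]]
  claw: 4.5

```text
time: 16.95
tool_pos: [0.5135, -0.0119, 0.133]
tcp_rot: [-2.215, -1.76, -0.49]
wrist_force: [-0.2, -0.6, 0.3]
width: 0.525
```

```bash
python3 ins.py|head -1;python3 look.py  side s14 270 150 390 260 5
```

```text
grip in deck [-0.381 -0.932 48.133] head [ -0.396  -1.001 -15.867] tool x in deck [ 1.    -0.003 -0.   ] tool z [-0.    -0.001 -1.   ] F [-0.466  0.023  0.521] t 16.95 w 0.52470334185392 q [-0.361  0.065  2.092  0.489  1.099 -0.384]
```

View pics/s14.png

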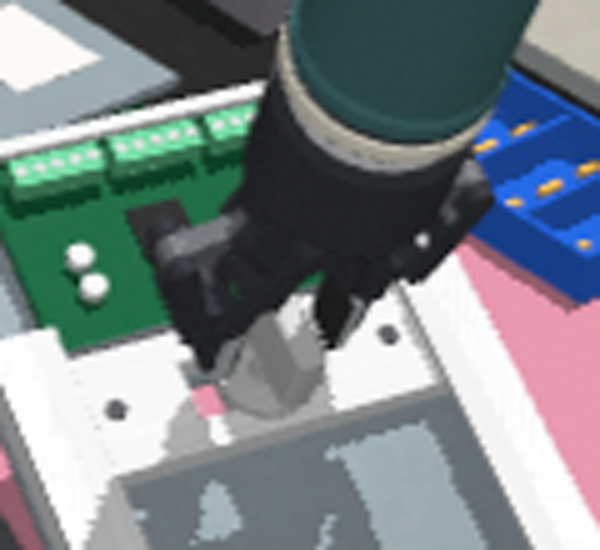

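The fingers are open and clear of the wing. Retreat straight along the key's axis.

Call:
servo_tool:
  plan:
    - [[0, 0, -0.5, 0, 0, 0], [0, 0, -1.5, 0, 0, 0], [0, 0, -3, 0, 0, 0], [0, 0, -5, 0, 0, 0], [0, 0, -8, 0, 0, 0], [0, 0, -11, 0, 0, 0], [-4, 0, -14, 0, 0, 0], [-8, 0, -15, 0, 0, 0], [-12, 0, -15, 0, 0, 0], [-15, 0, -15, 0, 0, 0], [-15, 0, -15, 0, 0, 0], [-15, 0, -15, 0, 0, 0]]

```text
time: 18.0
tool_pos: [0.4677, -0.2076, 0.2054]
tcp_rot: [-2.218, -1.755, -0.491]
wrist_force: [0.4, 0.9, 0.4]
width: 0.528
```

```bash
python3 ins.py|head -1;python3 look.py  side s15 250 150 400 280 4.5 top t15 265 180 375 290 5 side s15f 0 0 640 480 1 top t15f 0 0 640 480 1
```

```text
grip in deck [-151.929    0.027  198.653] head [-151.89    -0.057  134.653] tool x in deck [ 1.    -0.007  0.001] tool z [ 0.001 -0.001 -1.   ] F [ 1.003 -0.187 -0.057] t 18.0 w 0.5284727530233913 q [-0.724  0.089  1.919  0.39   1.368 -0.617]
```

View pics/s15.png

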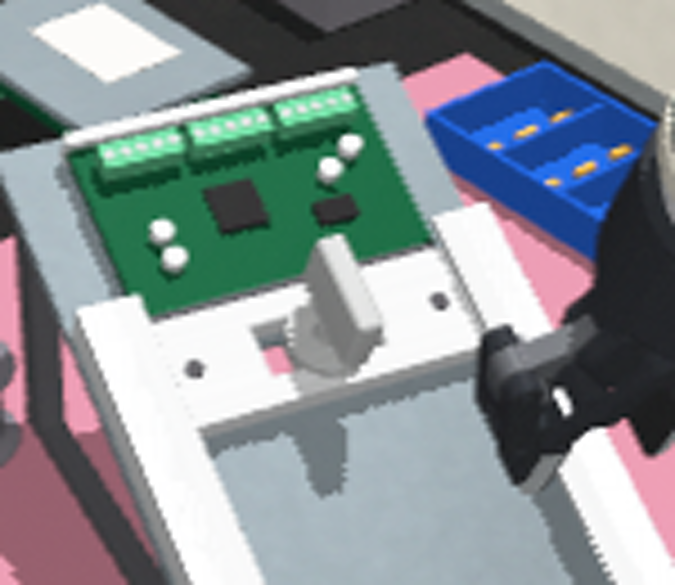

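View pics/t15.png

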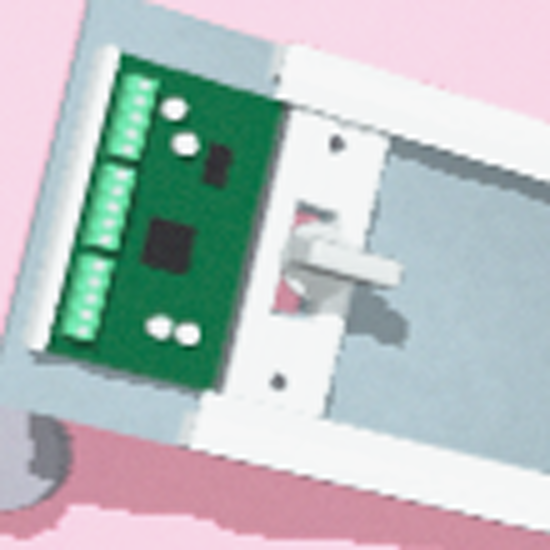

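View pics/t15f.png

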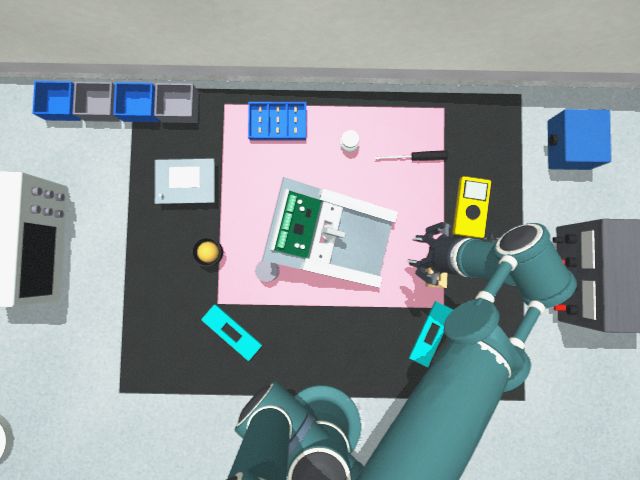

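The key stands locked across the slot and the bar is home. A last check overlays the expected final pose on the picture.

```bash
python3 - <<'E'
from mv import *
out=[]
for cam,fn,(x0,y0,x1,y1) in (('side','pics/s15f.png',(270,170,370,260)),('top','pics/t15f.png',(290,180,370,252))):
    f=400/(x1-x0); im=cv2.imread(fn)[y0:y1,x0:x1]; im=cv2.resize(im,None,fx=f,fy=f,interpolation=cv2.INTER_CUBIC)
    def L(q,col): 
        uv=proj(cam,[deck(*p) for p in q]); cv2.polylines(im,[np.round((uv-[x0,y0]+.5)*f-.5).astype(int)],True,col,1)
    for z in (30,66): L([(25,7,z),(-25,7,z),(-25,-7,z),(25,-7,z)],(0,0,255))
    L([(27,74.5,14),(-27,74.5,14),(-27,-74.5,14),(27,-74.5,14)],(255,0,0)); L([(13,29,14),(-13,29,14),(-13,-29,14),(13,-29,14)],(255,0,255))
    out.append(im)
h=min(o.shape[0] for o in out); cv2.imwrite('pics/fin.png',cv2.hconcat([o[:h] for o in out]))
E
```

```text
(no output)
```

View pics/fin.png

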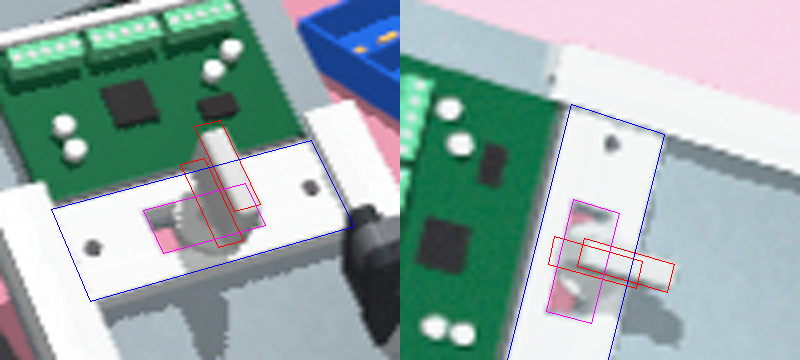

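```bash
python3 -c "
from workcell import finish_job
print(finish_job())"
```

```text
the job is handed in; nothing more can be done
None
```

The job is done and handed in at about 18 s of the 72 s allowed. I pushed the aluminium bar up until it was home, then lifted the key from its stand. I put it through the bar and deck slots until the collar rested on the bar, turned it 90°, released it and backed the arm away.

- **Bar home:** the fingers stopped 37.7 mm below the slot, against 38 mm predicted, and the force rose to about 12 N. In both final pictures the bar lies on the outline expected for home.
- **Key seated:** the collar touched with the grip 48.1 mm above the deck (48 mm expected). It turned freely with no load, and the wing stands across the slot within a few degrees of the expected outline. The head under the deck cannot be seen, so that it is locked is inferred from the depth and the turn.
- **Other things:** the top picture shows nothing else visibly moved. The stand and one teal bar were partly hidden by the arm.
- **Disagreements:** gripping the key shifted the tool about 2 mm with a 6 N upward load, which I allowed for. One rail-side corner mark in the first fit was off by about 6 pixels and one bar-edge mark by about 4. The outlier-resistant fit reduced their effect, and the other marks agreed within about 2 pixels. No check failed.

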